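Latch the splash cover of the wet grinder

TASK

The yellow-framed splash cover of the wet grinder stands ajar. Lift the draw latch's wire loop by its red tab, hook its bar behind the upright lip of the keeper on the cover, and then press the red-tipped lever flat past centre so that the latch draws the cover shut and stays locked. Let go, and leave the things lying around undisturbed.

Things in the scene. Friction and masses are not known exactly. Their poses are not given: they have to be found in the camera images.
- grinder: Fixed wet grinder: blue tub 380 x 310 mm whose flat top (deck) slopes up away from the robot at 30 deg. Origin on the table under the lever's hinge; x level, towards the uphill side, y across, z up. 'Uphill' u is its direction (0.866, 0, 0.5), 'normal' n is (-0.5, 0, 0.866), out of the deck. The latch lies on the middle line y = 0, the deck spans u -100 to 280 mm.
- deck_zero (a point): The point u = 0, n = 0: on the deck, 110 mm above the grinder's origin. Axes as the grinder's. A 6 mm high rubber seal crosses the deck at u 66 to 79 mm; rails 16 mm high run beside the cover at y = +-146 mm.
- pipe_mid (a point): Middle of the 16 mm thick copper pipe that bridges the tub across y at u = 220, n = 150 mm (legs at y = +-163 mm). It is almost straight above the loop's bar: a vertical gripper would strike it, so the tool must lean back 20 to 45 deg from vertical, about square to the deck (tool coming from the robot's side).
- cover (a joint): Slide of the yellow-framed clear cover (160 x 270 x 6 mm, 0.7 kg), m. 0 = shut, its lower edge at the seal; grows as it moves uphill. Starts 0.016 to 0.024 (ajar); friction of 5 N holds it where it is (about 2 N moves it downhill). It is meant to be drawn shut by the latch.
- keeper: Steel keeper on the cover's lower edge, 30 mm wide in y. Moves with the cover and is sprung: gives up to 9 mm downhill, 6 N per mm. Origin = keeper_seat; x uphill, z along n. An upright lip 6 mm thick; its uphill face is 4 mm downhill of the origin, leaning 8 deg uphill at the top; lip top 11 mm above the origin. Foot plate 4 mm below the origin, reaching 40 mm uphill.
- keeper_seat (a point): Where the axis of the loop's bar sits when hooked: in the corner on the uphill side of the keeper's lip, 12 mm above the deck (n). With the cover shut and no pull it is at u = 90.5 mm. Axes: x uphill, z along n.
- lever (a joint): Hinge of the steel lever with red tip (80 mm long, 28 wide, 10 thick at the tip), rad. 0 = flat, pointing downhill; grows as it swings up (1.57 = square to the deck) and over to uphill; stops at 2.4. Starts 0.45 to 0.75; friction 0.07 N m; it follows by itself when the loop is carried. Hooked, dead centre is at about 0.2; below that it stays down. Pressing takes 5 to 12 N near the tip.
- loop (a joint): Angle of the loop on the lever, rad; loop minus lever is the loop's slope against the deck, positive with the bar end raised. It turns nearly freely and drops by its weight. Its pivot pin on the lever is 25.5 mm from the hinge along the lever and 5 mm towards the inner face (at lever 0: u = -25.5, n = 13 mm).
- loop_bar (a point): Middle of the loop's crossbar, 112 mm from the loop's pivot; the bar is 8 mm thick and 44 mm long in y, with 6 mm side wires at y = +-22 mm back to the pivot. At the start it lies on the deck just downhill of the keeper's lip. Axes: x from pivot to bar, y across, z square to the loop (up when it lies down).
- loop_grip (a point): Grip point on the loop's red tab, 6 mm beyond the bar along the loop's x, 43 mm above it along the loop's z. The tab is 12 mm thick in y, 14 mm along x, its top 58 mm above the bar's axis: pinch it across y. Keep the fingertips more than 20 mm above the bar, or they strike the keeper's lip. Axes as loop_bar.
- lever_hinge (a point): The lever's hinge axis (along grinder y), at u = 0, n = 18 mm, in the middle of the lever's thickness.
- lever_tip (a point): The middle of the lever's end, on its outer face (the upper face when flat), 80 mm from the hinge and 5 mm off the middle of its thickness. After hooking the lever is left leaning uphill (about 1.6 to 2.3): press on this outer face, reaching behind the tip from the uphill side.
- dome: Bystander: green glass dome, 92 mm wide, 46 mm high, on the table in front of the grinder. Origin under its centre.
- beaker: Bystander: white plastic beaker, 76 mm wide, 85 mm high, on the table in front of the grinder. Origin under its centre.
- wheel_a: Bystander: red-brown grinding wheel lying flat, 124 mm wide, 20 mm high.
- wheel_b: Bystander: green grinding wheel lying flat, 110 mm wide, 24 mm high.
- bottle: Bystander: blue bottle, 66 mm wide, 170 mm high.
- hone: Bystander: grey rubbing stone, 110 x 50 x 28 mm. On the table in front of the grinder, between dome and beaker.
- brush: Bystander: brush lying flat.

How it is judged (in metres and radians):
On the way:
1. the loop's bar is hooked behind the keeper's lip while the lever still stands up (x of loop_bar in the frame of keeper_seat between -0.003 and 0.03 m and z of loop_bar in the frame of keeper_seat below 0.006 m and value of joint lever above 0.5 rad), for 0.2 s.
At the end, for the whole second after the job is handed in: The lever lies flat (below 0.1 rad), the cover is shut to within 3 mm, and the loop's bar sits behind the keeper's lip (from 3 mm downhill to 6 mm uphill of its seat and less than 6 mm above it), at rest (value of joint lever below 0.1 rad and value of joint cover below 0.003 m and x of loop_bar in the frame of keeper_seat between -0.003 and 0.006 m and z of loop_bar in the frame of keeper_seat below 0.006 m and velocity of joint lever below 0.05 rad/s); the robot touches nothing.
It fails at once if a bystander is moved by more than 30 mm (distance of any of dome, beaker, wheel_a, wheel_b, bottle, hone, brush from where it was at the start of the episode above 0.03 m).
It fails at once if a standing bystander is knocked over (angle between any of beaker, bottle, dome's own z axis and vertical above 0.5 rad).
It also fails if it takes over 54 s, if anything falls off the work surface, if the arm or the gripper's body presses on something with over 40 N, if the wrist force passes 120 N, or if a joint passes its speed limit or range.

ROBOT

A 7-joint arm with a two-finger parallel gripper is mounted at the origin on the work surface. World frame = base frame: x ahead of the robot, y to its left, z up, the work surface at z = 0. Lengths are in mm, angles in rad, forces in N, time in s.
With the tool pointing down it reaches from about 425 to 875 mm from the base axis. Payload 8.4 kg.
Tool frame: the origin (TCP) lies at the very end of the fingers, on their centre line; the grasp point (between the pads) lies 19 mm behind it (manip.grip_point_offset is the distance from the TCP to the grasp point, in mm); z points along the fingers, y is the line along which they close (so a half turn about z gives the same grasp; the last joint's range is limited). The gripper opens to 85 mm and grips with 20 to 120 N. Pads are 22 mm wide; open, the fingers measure 114 mm over their backs; the gripper's body (76 mm by 85 mm) begins 54 mm behind the grasp point. The pads swing forward as they close: fully open they stand 13 mm farther back than shut.
Start: joints at [1.229, 0.333, 0.04, 1.465, -0.013, 1.343, -0.059], TCP at [156.253, -630.91, 204.808] pointing down, gripper open.
Joint ranges: [-2.58, 2.58], [-0.38, 2.09], [-1.3, 1.39], [0.25, 2.4], [-1.5, 4.64], [0.08, 2.09], [-2.65, 2.65]. Speed limits (rad/s): [2.22, 2.22, 2.79, 2.79, 3.14, 3.14, 3.14].

INTERFACE

Orientations are given as a unit quaternion [x, y, z, w].
In Python, from plant import sensors, imaging, manip gives the robot as it stands. The module is installed in compiled form; this text tells all that it offers.
- The arm moves only by the shell command python3 -m handwheel 'ROWS'. ROWS is JSON, a list of rows, each an object with "translation": the shift along the tool's x, y, z in m, a list of three; "dr": the turn, a rotation vector about the tool's x, y, z in degrees, a list of three; "fingers": the opening, from 0 (shut) to 1 (fully open). A call has 1 to 5 rows; each row is the pose to reach, as a shift and turn from the pose commanded when the call began, along the tool's axes at that moment; what a row does not reach only later rows make up. A row lasts 1/10 s, in which the tool goes at most 50 mm and 8.59 degrees, less where a joint would pass 70% of its speed; a pose out of reach is approached as far as the arm can. A call with a gripper value outside its range is refused whole. The fingers move at their own pace and stop on an object; the grip force is fixed at half the most. Time passes only in rows, so rows that repeat a pose let the fingers close. It gives the time, the measured TCP pose, the force, the opening and the grip force at its end, in the units of the state.
- sensors.read_state(): the state, without advancing time (a new reading comes with each control period).
- imaging.capture(name): name is "scene" or "side" or "wrist"; returns (picture, depth): 420x560x3 uint8, blue, green, red; 420x560 float32, mm along the optical axis (not along the pixel's ray), 0 where there is no reading.
- imaging.camera_info(name): a dict with "fx", "fy", "cx", "cy" (pixels), "origin" and "orientation" of the camera in the world; the wrist camera has in their place "tool_from_camera" (4x4, takes a point from camera to tool coordinates, whose origin is the TCP and whose axes are the flange's). Camera axes: x right, y up, looking along -z (the intrinsics and any distortion apply to the point x, -y, -z); pixel columns grow to the right and rows downward; lengths in mm; the calibration is good to about 2 mm. A picture is of the moment at which its call begins: read the wrist's pose just before it. camera_info takes no time and is no camera call.
- manip.sign_off(): hands the job in; it is judged then, once.
The state is a dict: "t": time; "joints": joint angles; "qd": joint speeds; "effort": joint torques, N m; "eef_pos": TCP position; "tool_rot": TCP orientation; "contact_force": force on the tool from outside, world axes, zero at the start; "ft_torque": the same for the moment, N m; "width": finger opening in mm; "gripper_force": force on a finger pad.
Only numpy, scipy, OpenCV 4.12 (cv2) and the standard library are available. Lean on these libraries where they do the work, as an engineer would, in place of code of your own. Each camera call takes 0.05 s, during which the arm holds its last target. There are 200 camera calls.

## Working session

There is one attempt and no reset: what is moved stays moved. The work goes in short steps, Python scripts to look and compute and a shell command to move; the robot and the scene stay as the last step left them, time stands still between calls to the robot, and variables do not carry over. Pictures are saved under pics/ and viewed, at most 13 in all, crops included, and the job is handed in when it is done.

```bash
mkdir -p pics; ls
python3 - <<'E'
from plant import sensors, imaging, manip
import cv2,numpy as np
s=sensors.read_state();print(s)
for n in("scene","side"):
    p,d=imaging.capture(n);cv2.imwrite(f"pics/{n}0.png",p);np.save(f"{n}0.npy",d)
    print(n,imaging.camera_info(n))
print(imaging.camera_info("wrist"),manip.grip_point_offset)
E
```

```text
pics
{'t': 0.0, 'joints': array([ 1.22879344,  0.33391739,  0.03986453,  1.46626781, -0.01340342,
        1.34326145, -0.05850221]), 'qd': array([-0.00043371,  0.00042702, -0.00013233,  0.00011112,  0.00100067,
        0.00140894, -0.00095108]), 'effort': array([-1.93254753e-03, -6.58561492e+01,  1.36461798e+00, -4.05576432e+01,
        1.67694135e-02,  1.25880382e-02,  5.23210275e-07]), 'eef_pos': array([ 156.13666355, -630.4707344 ,  203.91865279]), 'tool_rot': array([ 9.92640269e-01,  1.21097755e-01, -1.46630129e-04, -7.80390731e-04]), 'contact_force': array([0.71851098, 0.08628607, 0.25166568]), 'ft_torque': array([ 0.0344971 ,  0.04999039, -0.00298305]), 'gripper_force': 0.0, 'width': 85.11786670979035}
scene {'fx': 457.64968296388815, 'fy': 457.64968296388815, 'cx': 269.8180377061582, 'cy': 211.06556405093804, 'origin': array([1134.84734062,  566.00861525, 1294.75160798]), 'orientation': array([0.12910851, 0.29261977, 0.87301458, 0.36817144])}
side {'fx': 507.3665668050985, 'fy': 507.3665668050985, 'cx': 275.8915902425286, 'cy': 210.79426189972952, 'origin': array([-530.08184093,  356.57303152, 1099.81722018]), 'orientation': array([-0.25430659,  0.35313393,  0.72787365, -0.5299288 ])}
{'fx': 337.00324058713556, 'fy': 337.00324058713556, 'cx': 280.43004070130644, 'cy': 211.22046149865866, 'tool_from_camera': array([[ 5.45555827e-04,  9.66124272e-01,  2.58076720e-01,
         6.47660846e+01],
       [ 9.99999812e-01, -5.99585457e-04,  1.30652385e-04,
        -6.87604876e-01],
       [ 2.80965489e-04,  2.58076600e-01, -9.66124417e-01,
        -1.68402291e+02],
       [ 0.00000000e+00,  0.00000000e+00,  0.00000000e+00,
         1.00000000e+00]])} 18.700000000000003
```

View pics/scene0.png

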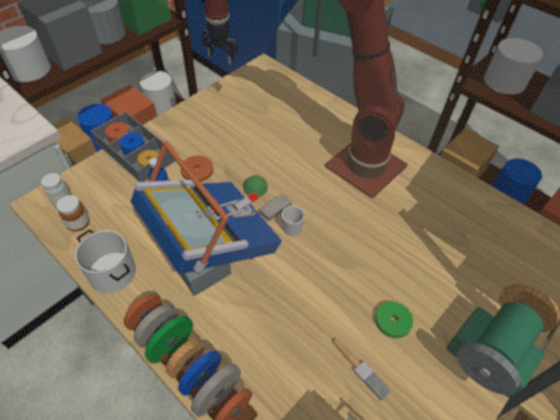

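View pics/side0.png

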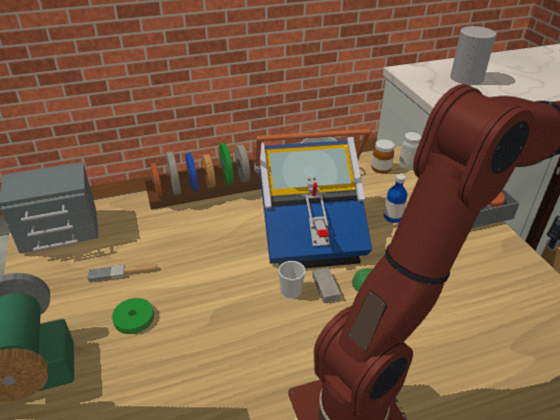

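The side view shows the tub at (265–370, 140–260), with the red lever tip at (322,233) and the red tab at (314,187). The scene view shows the same tub at (205,220), with the lever tip at (253,197). Next I'll fit the deck plane and locate the red parts.

```bash
cat > h.py <<'E'
import numpy as np,cv2
from scipy.spatial.transform import Rotation as R
from plant import sensors,imaging,manip
def cloud(name,d,s=None):
    c=imaging.camera_info(name)
    v,u=np.mgrid[:420,:560]
    P=np.stack([(u-c['cx'])/c['fx']*d,-(v-c['cy'])/c['fy']*d,-d],-1)
    if name=='wrist':
        T=c['tool_from_camera'];P=P@T[:3,:3].T+T[:3,3]
        return P@R.from_quat(s['tool_rot']).as_matrix().T+s['eef_pos']
    return P@R.from_quat(c['orientation']).as_matrix().T+c['origin']
def masks(p):
    h=cv2.cvtColor(p,cv2.COLOR_BGR2HSV).astype(int);H,S,V=h[...,0],h[...,1],h[...,2]
    return dict(red=((H<5)|(H>175))&(S>190)&(V>110),blue=(H>105)&(H<125)&(S>150),yellow=(H>20)&(H<32)&(S>170)&(V>120))
E
python3 - <<'E'
from h import *
for n,roi in(("side",(255,375,135,265)),("scene",(130,285,140,290))):
    p=cv2.imread(f"pics/{n}0.png");d=np.load(n+"0.npy");P=cloud(n,d);m=masks(p)
    r=np.zeros((420,560),bool);r[roi[2]:roi[3],roi[0]:roi[1]]=1;r&=d>0
    b=P[m['blue']&r];b=b[b[:,2]>70]
    best=0;rng=np.random.default_rng(0)
    for _ in range(500):
        q=b[rng.choice(len(b),3)];nn=np.cross(q[1]-q[0],q[2]-q[0]);L=np.linalg.norm(nn)
        if L<1:continue
        nn/=L;nn*=np.sign(nn[2])
        if nn[2]<.7:continue
        k=abs((b-q[0])@nn)<2.5
        if k.sum()>best:best=k.sum();K=k
    q=b[K];c=q.mean(0);nn=np.linalg.svd(q-c,full_matrices=False)[2][2];nn*=np.sign(nn[2])
    print(n,len(b),best,'n',nn.round(3),'slope',np.degrees(np.arccos(nn[2])).round(2),'yaw',np.degrees(np.arctan2(-nn[1],-nn[0])).round(2),'c',c.round(1))
    nc,l,st,ce=cv2.connectedComponentsWithStats((m['red']&r).astype(np.uint8))
    for i in range(1,nc):
        if st[i,4]>5:
            q=P[(l==i)];print(st[i],np.median(q,0).round(1),q.min(0).round(0),q.max(0).round(0),'n=',((np.median(q,0)-c)@nn).round(1))
    y=P[m['yellow']&r];y=y[abs((y-c)@nn)<25]
    print('yellow',len(y),y.mean(0).round(1),cv2.minAreaRect(((y-c)@np.linalg.svd(np.eye(3)-np.outer(nn,nn))[0][:,:2]).astype(np.float32)))
    print(np.median((y-c)@nn))
    e=y[:,:2]-y[:,:2].mean(0)
E
```

```text
side 3854 2115 n [-0.487  0.095  0.868] slope 29.74 yaw -11.07 c [ 559.9 -126.6  108.8]
[314 183   3   4  11] [ 620.  -144.7  211.7] [ 614. -149.  202.] [ 625. -141.  215.] n= 58.3
[318 230  10   7  57] [ 482.7 -119.7  137.4] [ 472. -135.  132.] [ 502. -106.  143.] n= 63.0
yellow 872 [ 700.4 -162.7  199.3] ((-177.21481323242188, 48.53947448730469), (271.364990234375, 164.0498809814453), 78.01875305175781)
6.7093296898270065
scene 1975 731 n [-0.492  0.09   0.866] slope 30.04 yaw -10.37 c [ 622.6 -153.6  144. ]
[249 194   8   6  33] [ 489.3 -120.9  136.4] [ 480. -132.  130.] [ 500. -108.  143.] n= 62.0
yellow 367 [ 722.8 -170.6  210.7] ((-105.12620544433594, 20.98151397705078), (258.3987121582031, 169.5861053466797), 77.42882537841797)
6.940707623682798
```

```bash
cat >> h.py <<'E'
# first estimate of the grinder frame; updated in frame.npy: [x,y,yaw_deg]
def frame():
    try: x,y,a=np.load('frame.npy')
    except FileNotFoundError: x,y,a=561.,-134.,-10.8
    G=R.from_euler('z',a,degrees=True).as_matrix()
    u=G@[.866,0,.5];n=G@[-.5,0,.866];yy=G[:,1]
    return np.array([x,y,110.]),np.stack([u,yy,n],1)   # deck coords (u,y,n) -> world
def to_deck(P): o,B=frame();return (P-o)@B
def to_world(q): o,B=frame();return o+B@np.asarray(q,float)
def goal(u,y,n,lean=0,roll=0,verbose=1):
    """TCP at deck (u,y,n); tool x downhill, z along -n turned by lean deg about deck y (+: tips point more uphill)."""
    o,B=frame();s=sensors.read_state()
    M=np.stack([-B[:,0],B[:,1],-B[:,2]],1)      # tool x=-u, y=+y, z=-n
    M=R.from_rotvec(np.radians(lean)*-B[:,1]).as_matrix()@M
    C=R.from_quat(s['tool_rot']).as_matrix()
    t=C.T@(to_world((u,y,n))-s['eef_pos'])/1000
    dr=np.degrees(R.from_matrix(C.T@M).as_rotvec())
    print('translation',t.round(4),'dr',dr.round(1),'| now deck',to_deck(s['eef_pos']).round(1),'t',round(s['t'],2))
E
python3 -m handwheel '[{"translation":[0,0,-0.245],"dr":[0,0,-43],"fingers":1},{"translation":[0,0,-0.245],"dr":[0,0,-43],"fingers":1},{"translation":[0,0,-0.245],"dr":[0,0,-43],"fingers":1},{"translation":[0,0,-0.245],"dr":[0,0,-43],"fingers":1},{"translation":[0,0,-0.245],"dr":[0,0,-43],"fingers":1}]'
python3 -m handwheel '[{"translation":[0.233,0.058,0],"dr":[0,0,-43],"fingers":1},{"translation":[0.233,0.058,0],"dr":[0,0,-43],"fingers":1},{"translation":[0.233,0.058,0],"dr":[0,0,-43],"fingers":1},{"translation":[0.233,0.058,0],"dr":[0,0,-43],"fingers":1},{"translation":[0.233,0.058,0],"dr":[0,0,-43],"fingers":1}]'
python3 -c "
from h import *
goal(60,0,130);s=sensors.read_state();print(s['joints'].round(2))"
```

```text
t: 0.6
eef_pos: [156.1, -630.5, 452.3]
tool_rot: [0.878, 0.479, -0.0, 0.0]
contact_force: [1.0, -0.1, 0.2]
width: 85.2
gripper_force: 0.0
t: 1.1
eef_pos: [334.2, -464.9, 449.7]
tool_rot: [0.641, 0.768, 0.0, -0.0]
contact_force: [-0.3, -0.2, 0.2]
width: 85.7
gripper_force: 0.0
translation [0.2895 0.2702 0.1974] dr [-18.  -26.3 -67.2] | now deck [  30.7 -367.5  374.6] t 1.1
[ 1.08  0.18 -0.26  1.17  0.05  1.8   1.01]
```

```bash
python3 -m handwheel '[{"translation":[0.2,0.14,0],"dr":[-10.5,-15.5,-39],"fingers":1},{"translation":[0.2,0.14,0],"dr":[-10.5,-15.5,-39],"fingers":1},{"translation":[0.2,0.14,0],"dr":[-10.5,-15.5,-39],"fingers":1},{"translation":[0.2,0.14,0],"dr":[-10.5,-15.5,-39],"fingers":1},{"translation":[0.2,0.14,0],"dr":[-10.5,-15.5,-39],"fingers":1}]'
python3 -c "
from h import *
goal(60,0,130);s=sensors.read_state();print(s['joints'].round(2))"
```

```text
t: 1.6
eef_pos: [436.8, -243.4, 449.9]
tool_rot: [0.343, 0.926, -0.017, 0.159]
contact_force: [0.6, -0.1, 0.7]
width: 85.3
gripper_force: 0.0
translation [0.0512 0.1414 0.2031] dr [ -7.8 -10.7 -28.4] | now deck [  82.  -130.7  345.1] t 1.6
[ 0.95 -0.24 -0.41  1.6  -0.12  1.45  1.4 ]
```

```bash
python3 -m handwheel '[{"translation":[0.05,0.14,0.2],"dr":[-8,-11,-28.5],"fingers":1},{"translation":[0.05,0.14,0.2],"dr":[-8,-11,-28.5],"fingers":1},{"translation":[0.05,0.14,0.2],"dr":[-8,-11,-28.5],"fingers":1},{"translation":[0.05,0.14,0.2],"dr":[-8,-11,-28.5],"fingers":1},{"translation":[0.05,0.14,0.2],"dr":[-8,-11,-28.5],"fingers":1}]'
python3 -m handwheel '[{"translation":[0,0,0],"dr":[0,0,0],"fingers":1}]'
cat > look.py <<'E'
from h import *
import sys
tag=sys.argv[1]
s=sensors.read_state();p,d=imaging.capture('wrist');cv2.imwrite(f'pics/w{tag}.png',p);np.save(f'w{tag}.npy',d)
P=cloud('wrist',d,s);np.save(f'P{tag}.npy',P);m=masks(p);D=to_deck(P)
b=m['blue']&(d>0)&(abs(D[...,2])<15)&(D[...,0]>-95)&(D[...,0]<60);q=P[b];c=np.median(q,0)
for _ in range(3):
    q=q[abs((q-c)@np.linalg.svd(q-c,full_matrices=False)[2][2])<3];c=q.mean(0)
nn=np.linalg.svd(q-c,full_matrices=False)[2][2];nn*=np.sign(nn[2])
print('plane n',nn.round(3),'slope',np.degrees(np.arccos(nn[2])).round(2),'yaw',np.degrees(np.arctan2(-nn[1],-nn[0])).round(2),'deck n of plane',to_deck(c).round(1))
nc,l,st,ce=cv2.connectedComponentsWithStats((m['red']&(d>0)).astype(np.uint8))
for i in range(1,nc):
    if st[i,4]>30: q=D[l==i];print('red',st[i],'med',np.median(q,0).round(1),'5%',np.percentile(q,5,0).round(1),'95%',np.percentile(q,95,0).round(1))
y=m['yellow']&(d>0)&(abs(D[...,2]-7)<15);q=D[y]
if len(q)>50:print('yellow',len(q),cv2.minAreaRect(q[:,:2].astype(np.float32)),'n',np.median(q[:,2]).round(1),'min u',np.percentile(q[:,0],1).round(1))
goal(60,0,130)
E
python3 look.py 1
```

```text
t: 2.1
eef_pos: [545.8, -135.9, 253.6]
tool_rot: [0.093, 0.961, -0.024, 0.259]
contact_force: [1.0, -1.3, -0.6]
width: 85.0
gripper_force: 0.0
t: 2.2
eef_pos: [545.3, -131.8, 249.3]
tool_rot: [0.092, 0.962, -0.022, 0.255]
contact_force: [-0.9, -0.1, 0.6]
width: 85.4
gripper_force: 0.0
plane n [-0.492  0.091  0.866] slope 30.0 yaw -10.47 deck n of plane [-21.8  -7.4  -1.3]
red [260  35  41  25 520] med [-58.   -1.8  65.8] 5% [-61.3 -11.1  62.4] 95% [-53.4  11.5  67.6]
yellow 3481 ((114.01534271240234, 0.0634002685546875), (27.999284744262695, 268.6705322265625), 0.3650617003440857) n 5.2 min u 100.3
translation [-0.0017  0.0029  0.0008] dr [ 0.1 -0.1 -0.2] | now deck [ 58.3  -2.9 130.8] t 2.25
```

View pics/w1.png

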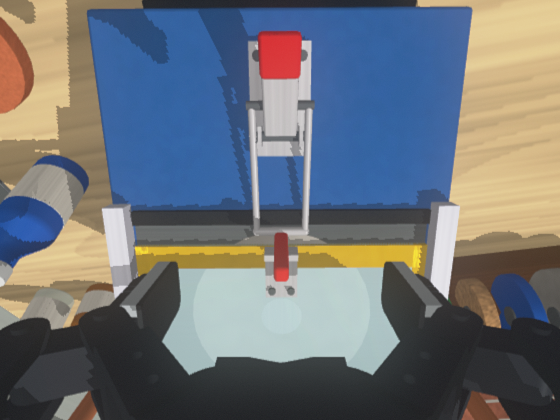

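The wrist view shows the lever tip at (280,55), bar at (281,232), tab at (281,257) and yellow edge at row 245, with everything centred between the rails. I'll measure the tab, bar and deck edges.

Run:
```python
from h import *
p=cv2.imread('pics/w1.png');P=np.load('P1.npy');D=to_deck(P);d=np.load('w1.npy')
h=cv2.cvtColor(p,cv2.COLOR_BGR2HSV).astype(int)
r=((h[...,0]<8)|(h[...,0]>172))&(h[...,1]>120)&(d>0);r[:,:255]=0;r[:,305:]=0;r[:225]=0;r[285:]=0
q=D[r];print('tab',r.sum());
for k in range(232,284,6):
    w=q=D[k][r[k]]
    if len(q):print(k,np.median(q,0).round(1),'y',q[:,1].min().round(1),q[:,1].max().round(1))
for v in range(226,240,2):print('bar row',v,D[v,262:300:12].round(0).tolist(),p[v,270])
m=masks(p)['blue']&(d>0)&(abs(D[...,2]+1)<4);q=D[m]
print('blue u',np.percentile(q[:,0],[.3,1,99]).round(1),'y',np.percentile(q[:,1],[.5,1,2,98,99,99.5]).round(1))
g=m&(D[...,0]<-30);q=D[g];print(np.percentile(q[:,1],[.5,99.5]),np.percentile(D[m&(D[...,0]>20)][:,1],[.5,99.5]))
# seal & rails
for v in range(200,236,4):print(v,D[v,200].round(1),p[v,200])
for c in (112,118,436,444):print(c,D[225,c].round(1),p[225,c])
```

```text
tab 637
238 [88.7  0.7 16.5] y -4.6 6.1
244 [90.9  0.6 25.8] y -4.5 5.8
250 [93.2  0.6 34.1] y -4.4 5.6
256 [95.1  0.5 42.5] y -4.4 5.4
262 [96.8  0.1 50.9] y -5.1 5.2
268 [98.9  0.  57.5] y -5.0 5.1
274 [103.8   0.4  57.8] y -5.0 5.9
280 [109.3   0.   56.9] y -3.5 4.3
bar row 226 [[83.0, -17.0, 0.0], [83.0, -6.0, -0.0], [83.0, 5.0, 0.0], [83.0, 17.0, -1.0]] [91 91 90]
bar row 228 [[84.0, -17.0, 3.0], [83.0, -6.0, 4.0], [83.0, 5.0, 4.0], [83.0, 16.0, 5.0]] [123 124 125]
bar row 230 [[85.0, -16.0, 6.0], [85.0, -6.0, 6.0], [85.0, 5.0, 6.0], [85.0, 16.0, 6.0]] [141 140 143]
bar row 232 [[86.0, -16.0, 7.0], [87.0, -6.0, 6.0], [86.0, 5.0, 7.0], [86.0, 16.0, 8.0]] [144 143 146]
bar row 234 [[89.0, -17.0, 6.0], [88.0, -6.0, 7.0], [87.0, 5.0, 9.0], [88.0, 16.0, 6.0]] [128 128 132]
bar row 236 [[92.0, -17.0, 1.0], [93.0, -6.0, -0.0], [89.0, 5.0, 12.0], [93.0, 17.0, 0.0]] [118 124 129]
bar row 238 [[95.0, -17.0, -0.0], [91.0, -6.0, 11.0], [89.0, 5.0, 15.0], [95.0, 17.0, -0.0]] [119 126 131]
blue u [-97.4 -96.4  60.6] y [-150.9 -149.7 -147.   133.9  137.2  139.4]
[-151.15834301  137.53117767] [-150.08199181  136.30687358]
200 [ 58.5 -73.   -2.5] [163 102  58]
204 [ 61.8 -72.7  -0.4] [166 104  58]
208 [ 65.8 -73.3  -1.7] [123  81  51]
212 [ 68.  -72.    4.4] [63 59 57]
216 [ 71.8 -72.3   4.3] [63 60 57]
220 [ 75.3 -72.4   4.9] [63 60 60]
224 [ 79.3 -72.7   4.4] [67 66 65]
228 [ 84.6 -74.2  -0.6] [107 108 105]
232 [ 88.8 -74.6  -1.4] [110 109 107]
112 [  76.7 -147.1   14.9] [227 222 223]
118 [  77.  -142.4   13.9] [222 217 219]
436 [ 78.1 137.5  13.8] [146 141 143]
444 [ 77.9 144.2  14.5] [229 225 226]
```

```bash
sed -i 's/np.array(\[x,y,110.\])/np.array([x,y,108.5])/' h.py; python3 -c "
from h import *
goal(103.5,0.3,31)"
```

```text
translation [-0.0447  0.0031  0.101 ] dr [ 0.1 -0.1 -0.2] | now deck [ 59.   -2.9 132.1] t 2.25
```

```bash
python3 -m handwheel '[{"translation":[-0.02,0.003,0.04],"dr":[0,0,0],"fingers":0.5},{"translation":[-0.0447,0.003,0.08],"dr":[0,0,0],"fingers":0.5},{"translation":[-0.0447,0.003,0.101],"dr":[0,0,0],"fingers":0.5},{"translation":[-0.0447,0.003,0.101],"dr":[0,0,0],"fingers":0.5},{"translation":[-0.0447,0.003,0.101],"dr":[0,0,0],"fingers":0.5}]'
python3 -c "
from h import *
goal(103.5,0.3,31)"; python3 look.py 2 | grep -v yellow
```

```text
t: 2.75
eef_pos: [634.8, -151.1, 191.5]
tool_rot: [0.094, 0.961, -0.024, 0.259]
contact_force: [0.4, 0.5, 1.0]
width: 42.9
gripper_force: 0.0
translation [0.0036 0.0033 0.003 ] dr [-0.   0.1 -0.4] | now deck [107.  -3.  34.] t 2.75
plane n [-0.492  0.091  0.866] slope 30.0 yaw -10.47 deck n of plane [18.7 -2.1  0. ]
translation [ 0.0473  0.0025 -0.0955] dr [-0.   0.2 -0.4] | now deck [107.6  -2.9  34.7] t 2.8
```

View pics/w2.png

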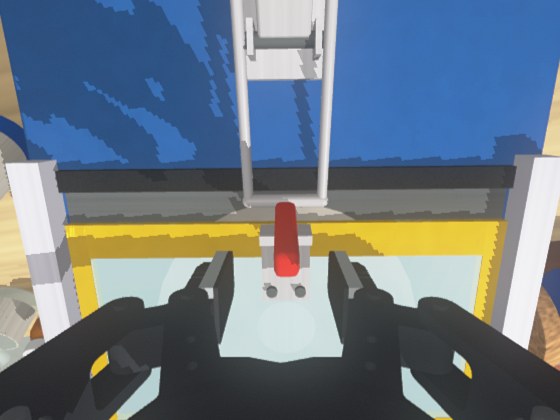

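The open fingers at (218,285) and (345,285) straddle the tab at (285,240), which sits about 3 mm to the right. I'll correct that and close.

```bash
python3 -m handwheel '[{"translation":[0.004,0.003,0.003],"dr":[0,0,0],"fingers":0.5},{"translation":[0.004,0.003,0.003],"dr":[0,0,0],"fingers":0},{"translation":[0.004,0.003,0.003],"dr":[0,0,0],"fingers":0},{"translation":[0.004,0.003,0.003],"dr":[0,0,0],"fingers":0},{"translation":[0.004,0.003,0.003],"dr":[0,0,0],"fingers":0}]'
cat > plan.py <<'E'
from h import *
# loop-bar to TCP offset taken in the loop frame at the grasp (bar 87.2,5.0 slope -14)
def sol(bu,bn,start=False):
    # pivot on circle r about hinge (0,18), 112 from bar; branch with lever up
    r=np.hypot(25.5,5);dx,dn=bu-0,bn-18;D=np.hypot(dx,dn);a=np.arctan2(dn,dx)
    c=(r*r+D*D-112**2)/(2*r*D)
    if abs(c)>1:return None
    g=a+np.arccos(c);pu,pn=r*np.cos(g),18+r*np.sin(g)
    # lever dir (-cos L, sin L); at L=0 pivot at (-25.5,-5) from hinge: angle pi+atan(5/25.5); L turns clockwise
    L=np.pi+np.arctan2(5,25.5)-g
    return L,np.arctan2(bn-pn,bu-pu),(pu,pn)
if __name__=='__main__':
    for b in ((86.8,4.5),(87,20),(90,38),(100,40),(110,40),(116,38),(120,34),(118,25),(115,12),(113,12),(111,12)):
        s=sol(*b)
        if s is None:print(b,'none');continue
        print(b,'lever',round(s[0],2),'slope',np.degrees(s[1]).round(1),np.round(s[2],1))
E
python3 plan.py; python3 -c "
from h import *
goal(103.5,0.3,31)"
```

```text
t: 3.3
eef_pos: [633.5, -147.9, 187.1]
tool_rot: [0.094, 0.961, -0.024, 0.259]
contact_force: [-6.8, -2.0, 6.1]
width: 7.4
gripper_force: 58.9
(86.8, 4.5) lever 0.78 slope -14.4 [-21.7  32.3]
(87, 20) lever 0.49 slope -2.8 [-24.9  25.6]
(90, 38) lever 0.77 slope 3.0 [-21.8  32.1]
(100, 40) lever 1.28 slope -0.5 [-12.   41.1]
(110, 40) lever 1.69 slope -2.0 [-1.9 43.9]
(116, 38) lever 1.92 slope -2.9 [ 4.1 43.7]
(120, 34) lever 2.09 slope -4.4 [ 8.3 42.6]
(118, 25) lever 2.05 slope -9.2 [ 7.4 42.9]
(115, 12) lever 2.05 slope -16.0 [ 7.4 42.9]
(113, 12) lever 1.98 slope -16.3 [ 5.5 43.4]
(111, 12) lever 1.9 slope -16.5 [ 3.6 43.7]
translation [-0.0002  0.0004  0.0002] dr [-0.1  0.2 -0.4] | now deck [103.3  -0.   31.2] t 3.3
```

```bash
cat > way.py <<'E'
from plan import *
import sys,json
x0,z0=9.4,29.8
for b in json.loads(sys.argv[1]):
    L,sl,_=sol(*b);c,s=np.cos(sl),np.sin(sl)
    t=np.array(b)+x0*np.array([c,s])+z0*np.array([-s,c])
    print(b,'lever',round(L,2),end=' ');goal(t[0],0.3,t[1],np.degrees(sl)+14.4)
E
python3 way.py '[[89,20],[91,34],[96,41],[104,42],[112,41],[119,37],[119,26],[118,16],[116,12]]'
```

```text
[89, 20] lever 0.72 translation [ 0.0019  0.0003 -0.0176] dr [-0.1 -8.5 -0.4] | now deck [103.3  -0.   31.2] t 3.3
[91, 34] lever 0.82 translation [ 0.0029  0.0003 -0.0327] dr [ -0.1 -14.6  -0.4] | now deck [103.3  -0.   31.2] t 3.3
[96, 41] lever 1.1 translation [-0.0016  0.0003 -0.0398] dr [ -0.1 -15.5  -0.4] | now deck [103.3  -0.   31.2] t 3.3
[104, 42] lever 1.45 translation [-0.0105  0.0004 -0.0405] dr [ -0.1 -13.8  -0.4] | now deck [103.3  -0.   31.2] t 3.3
[112, 41] lever 1.77 translation [-0.0191  0.0004 -0.0393] dr [ -0.1 -12.7  -0.4] | now deck [103.3  -0.   31.2] t 3.3
[119, 37] lever 2.04 translation [-0.0268  0.0005 -0.035 ] dr [ -0.1 -11.1  -0.4] | now deck [103.3  -0.   31.2] t 3.3
[119, 26] lever 2.09 translation [-0.0295  0.0005 -0.0228] dr [-0.1 -5.7 -0.4] | now deck [103.3  -0.   31.2] t 3.3
[118, 16] lever 2.12 translation [-0.0309  0.0005 -0.0115] dr [-0.1 -0.6 -0.4] | now deck [103.3  -0.   31.2] t 3.3
[116, 12] lever 2.09 translation [-0.0299  0.0005 -0.0068] dr [-0.1  1.7 -0.4] | now deck [103.3  -0.   31.2] t 3.3
```

```bash
python3 -m handwheel '[{"translation":[0.001,0,-0.009],"dr":[0,-4,0],"fingers":0},{"translation":[0.002,0,-0.018],"dr":[0,-8.5,0],"fingers":0},{"translation":[0.0025,0,-0.025],"dr":[0,-11.5,0],"fingers":0},{"translation":[0.003,0,-0.033],"dr":[0,-14.5,0],"fingers":0},{"translation":[0.003,0,-0.033],"dr":[0,-14.5,0],"fingers":0}]'
python3 look.py 3; python3 way.py '[[96,41],[104,42],[112,41],[119,37],[119,26],[118,16],[116,12]]'
```

```text
t: 3.8
eef_pos: [612.5, -143.9, 211.8]
tool_rot: [0.091, 0.921, -0.036, 0.378]
contact_force: [-3.6, -4.6, -5.3]
width: 7.2
gripper_force: 59.1
plane n [-0.491  0.091  0.866] slope 29.98 yaw -10.45 deck n of plane [17.4 -1.2  0. ]
yellow 7674 ((180.51478576660156, -1.63238525390625), (160.5658416748047, 265.2279357910156), 0.21181993186473846) n 6.5 min u 101.1
translation [ 0.0194 -0.0003 -0.0743] dr [-0.1 14.5 -0.4] | now deck [97.4 -0.  62.9] t 3.85
[96, 41] lever 1.1 translation [-0.0092  0.0004 -0.006 ] dr [-0.2 -1.2 -0.4] | now deck [97.4 -0.  62.9] t 3.85
[104, 42] lever 1.45 translation [-0.0179  0.0004 -0.0045] dr [-0.1  0.4 -0.4] | now deck [97.4 -0.  62.9] t 3.85
[112, 41] lever 1.77 translation [-0.0259  0.0005 -0.0012] dr [-0.1  1.6 -0.4] | now deck [97.4 -0.  62.9] t 3.85
[119, 37] lever 2.04 translation [-0.0324  0.0005  0.0049] dr [-0.1  3.1 -0.4] | now deck [97.4 -0.  62.9] t 3.85
[119, 26] lever 2.09 translation [-0.032   0.0006  0.0174] dr [-0.1  8.6 -0.4] | now deck [97.4 -0.  62.9] t 3.85
[118, 16] lever 2.12 translation [-0.0306  0.0006  0.0287] dr [-0.1 13.7 -0.4] | now deck [97.4 -0.  62.9] t 3.85
[116, 12] lever 2.09 translation [-0.0285  0.0006  0.033 ] dr [-0.1 15.9 -0.4] | now deck [97.4 -0.  62.9] t 3.85
```

View pics/w3.png

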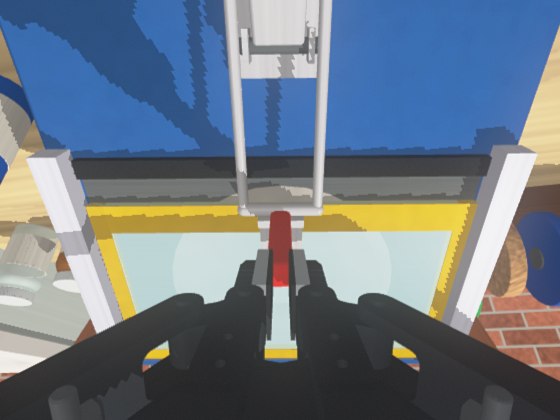

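The tab is held and the bar at row 211 has lifted off the deck. I'll measure the bar and pivot, then carry it over the lip.

```bash
cat > bar.py <<'E'
from h import *
import sys
t,v0,v1=sys.argv[1],int(sys.argv[2]),int(sys.argv[3]);D=to_deck(np.load(f'P{t}.npy'))
for v in range(v0,v1,2):print(v,[D[v,c].round(0).tolist() for c in map(int,sys.argv[4:])])
E
python3 bar.py 3 205 220 248 252 308 314
python3 -m handwheel '[{"translation":[-0.009,0,-0.006],"dr":[0,-1,0],"fingers":0},{"translation":[-0.018,0,-0.0045],"dr":[0,0.5,0],"fingers":0},{"translation":[-0.026,0,-0.001],"dr":[0,1.5,0],"fingers":0},{"translation":[-0.0325,0,0.003],"dr":[0,2.5,0],"fingers":0},{"translation":[-0.0325,0,0.003],"dr":[0,2.5,0],"fingers":0}]'
python3 look.py 4;python3 way.py '[[119,37],[119,26],[118,16],[116,12]]'
```

```text
205 [[86.0, -19.0, 35.0], [86.0, -16.0, 35.0], [86.0, 17.0, 35.0], [86.0, 20.0, 34.0]]
207 [[87.0, -19.0, 35.0], [87.0, -16.0, 34.0], [87.0, 17.0, 35.0], [87.0, 20.0, 36.0]]
209 [[88.0, -19.0, 35.0], [87.0, -16.0, 37.0], [88.0, 17.0, 36.0], [88.0, 20.0, 36.0]]
211 [[89.0, -19.0, 37.0], [89.0, -16.0, 37.0], [89.0, 17.0, 36.0], [89.0, 20.0, 36.0]]
213 [[90.0, -19.0, 36.0], [90.0, -16.0, 36.0], [90.0, 17.0, 37.0], [90.0, 20.0, 37.0]]
215 [[92.0, -19.0, 36.0], [92.0, -16.0, 36.0], [91.0, 17.0, 37.0], [92.0, 21.0, 36.0]]
217 [[111.0, -22.0, 6.0], [110.0, -20.0, 7.0], [111.0, 20.0, 6.0], [111.0, 24.0, 6.0]]
219 [[112.0, -22.0, 7.0], [112.0, -20.0, 6.0], [112.0, 20.0, 7.0], [112.0, 24.0, 7.0]]
t: 4.35
eef_pos: [640.5, -149.1, 234.2]
tool_rot: [0.091, 0.929, -0.033, 0.358]
contact_force: [-1.1, -3.2, -1.1]
width: 7.1
gripper_force: 59.1
plane n [-0.474  0.086  0.876] slope 28.81 yaw -10.24 deck n of plane [28.  28.8 -0.1]
red [249  54  66  21 978] med [41.1  1.8 88.7] 5% [38.5 -7.8 86.8] 95% [43.6 11.7 90.3]
yellow 10172 ((181.023193359375, -1.5776824951171875), (160.54208374023438, 265.71209716796875), 0.26547878980636597) n 6.5 min u 101.2
translation [ 0.0583 -0.0006 -0.0754] dr [-0.  12.2 -0.4] | now deck [1.328e+02 1.000e-01 6.860e+01] t 4.4
[119, 37] lever 2.04 translation [0.0033 0.0002 0.0017] dr [-0.1  0.8 -0.4] | now deck [1.328e+02 1.000e-01 6.860e+01] t 4.4
[119, 26] lever 2.09 translation [0.0032 0.0002 0.0142] dr [-0.1  6.3 -0.4] | now deck [1.328e+02 1.000e-01 6.860e+01] t 4.4
[118, 16] lever 2.12 translation [0.0042 0.0002 0.0256] dr [-0.  11.4 -0.4] | now deck [1.328e+02 1.000e-01 6.860e+01] t 4.4
[116, 12] lever 2.09 translation [0.0061 0.0002 0.0299] dr [-0.  13.6 -0.4] | now deck [1.328e+02 1.000e-01 6.860e+01] t 4.4
```

View pics/w4.png

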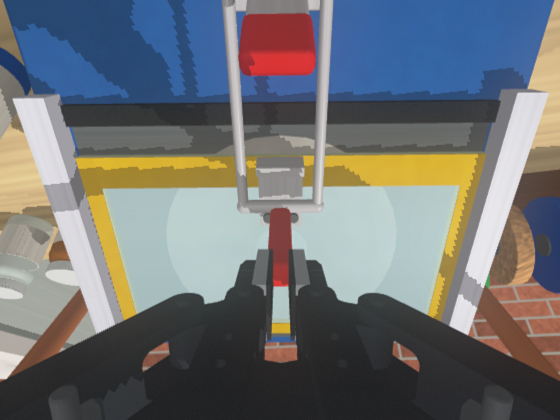

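The bar at row 205 is now uphill of the keeper lip at rows 158–195, and the lever leans uphill. Checking positions before lowering.

```bash
python3 bar.py 4 150 216 268 280 294 | cut -c1-90; echo; python3 bar.py 4 201 214 250 312
```

```text
150 [[99.0, -7.0, 1.0], [98.0, 1.0, 2.0], [99.0, 10.0, 1.0]]
152 [[100.0, -7.0, 1.0], [100.0, 1.0, 1.0], [100.0, 10.0, 0.0]]
154 [[101.0, -7.0, 2.0], [101.0, 1.0, 2.0], [101.0, 10.0, 3.0]]
156 [[101.0, -7.0, 6.0], [101.0, 1.0, 7.0], [102.0, 10.0, 5.0]]
158 [[101.0, -7.0, 9.0], [101.0, 1.0, 10.0], [101.0, 10.0, 10.0]]
160 [[101.0, -7.0, 14.0], [102.0, 1.0, 11.0], [102.0, 10.0, 13.0]]
162 [[102.0, -7.0, 15.0], [102.0, 1.0, 15.0], [102.0, 9.0, 16.0]]
164 [[103.0, -7.0, 18.0], [103.0, 1.0, 18.0], [103.0, 9.0, 18.0]]
166 [[33.0, 1.0, 220.0], [103.0, 1.0, 21.0], [103.0, 9.0, 21.0]]
168 [[103.0, -7.0, 24.0], [104.0, 1.0, 23.0], [103.0, 9.0, 24.0]]
170 [[105.0, -7.0, 24.0], [105.0, 1.0, 23.0], [105.0, 9.0, 23.0]]
172 [[106.0, -7.0, 24.0], [106.0, 1.0, 23.0], [106.0, 9.0, 24.0]]
174 [[107.0, -7.0, 23.0], [108.0, 1.0, 22.0], [108.0, 9.0, 23.0]]
176 [[109.0, -7.0, 23.0], [109.0, 1.0, 22.0], [109.0, 9.0, 23.0]]
178 [[116.0, -8.0, 8.0], [116.0, 0.0, 7.0], [116.0, 10.0, 9.0]]
180 [[117.0, -8.0, 8.0], [117.0, 0.0, 8.0], [117.0, 10.0, 8.0]]
182 [[118.0, -8.0, 9.0], [119.0, 0.0, 8.0], [119.0, 10.0, 7
[... 680 characters left out ...]
0, 0.0, 41.0], [119.0, 9.0, 41.0]]
206 [[120.0, -7.0, 42.0], [120.0, 0.0, 43.0], [121.0, 9.0, 41.0]]
208 [[121.0, -7.0, 43.0], [121.0, 0.0, 43.0], [121.0, 9.0, 43.0]]
210 [[123.0, -7.0, 42.0], [121.0, 0.0, 46.0], [123.0, 9.0, 42.0]]
212 [[124.0, -7.0, 42.0], [121.0, 0.0, 49.0], [125.0, 9.0, 41.0]]
214 [[142.0, -8.0, 10.0], [121.0, 0.0, 51.0], [142.0, 10.0, 11.0]]

201 [[118.0, -17.0, 40.0], [118.0, 19.0, 40.0]]
203 [[119.0, -17.0, 40.0], [119.0, 19.0, 41.0]]
205 [[119.0, -17.0, 42.0], [120.0, 19.0, 42.0]]
207 [[121.0, -17.0, 42.0], [121.0, 19.0, 41.0]]
209 [[122.0, -17.0, 42.0], [122.0, 19.0, 42.0]]
211 [[123.0, -17.0, 42.0], [124.0, 19.0, 42.0]]
213 [[144.0, -21.0, 6.0], [143.0, 23.0, 7.0]]
```

```bash
python3 -m handwheel '[{"translation":[0.003,0,0.008],"dr":[0,3,0],"fingers":0},{"translation":[0.0035,0,0.016],"dr":[0,7,0],"fingers":0},{"translation":[0.0042,0,0.0245],"dr":[0,11,0],"fingers":0},{"translation":[0.006,0,0.028],"dr":[0,13,0],"fingers":0},{"translation":[0.006,0,0.028],"dr":[0,13,0],"fingers":0}]'
python3 look.py 5;python3 way.py '[[116,12],[113,12],[112,12]]'; python3 bar.py 5 180 230 250 312 | cut -c1-80
```

```text
t: 4.9
eef_pos: [655.0, -151.6, 209.8]
tool_rot: [0.094, 0.963, -0.022, 0.251]
contact_force: [0.1, -4.6, 1.3]
width: 6.9
gripper_force: 59.2
plane n [-0.491  0.091  0.866] slope 29.98 yaw -10.46 deck n of plane [30.6 -2.7  0. ]
red [ 240    0   79   27 1386] med [34.9  1.3 91.8] 5% [32.1 -7.4 89.9] 95% [37.7 11.  93.3]
yellow 11895 ((156.05972290039062, -0.085479736328125), (110.34242248535156, 269.25921630859375), 0.22454987466335297) n 6.4 min u 101.1
translation [ 0.0745 -0.0007 -0.0889] dr [ 0.  -0.7 -0.4] | now deck [133.4   0.3  40.2] t 4.95
[116, 12] lever 2.09 translation [0.0002 0.     0.0021] dr [ 0.   0.8 -0.4] | now deck [133.4   0.3  40.2] t 4.95
[113, 12] lever 1.98 translation [0.003  0.     0.0023] dr [ 0.   1.2 -0.4] | now deck [133.4   0.3  40.2] t 4.95
[112, 12] lever 1.94 translation [0.004  0.     0.0023] dr [ 0.   1.3 -0.4] | now deck [133.4   0.3  40.2] t 4.95
180 [[101.0, -17.0, 5.0], [101.0, 20.0, 7.0]]
182 [[103.0, -17.0, 6.0], [103.0, 20.0, 7.0]]
184 [[104.0, -17.0, 7.0], [104.0, 20.0, 8.0]]
186 [[105.0, -18.0, 5.0], [103.0, 19.0, 18.0]]
188 [[106.0, -17.0
[... 266 characters left out ...]
0 [[112.0, -17.0, 15.0], [112.0, 20.0, 16.0]]
202 [[113.0, -17.0, 16.0], [113.0, 20.0, 16.0]]
204 [[114.0, -17.0, 17.0], [114.0, 20.0, 16.0]]
206 [[115.0, -17.0, 18.0], [115.0, 20.0, 17.0]]
208 [[116.0, -17.0, 17.0], [116.0, 20.0, 17.0]]
210 [[118.0, -17.0, 17.0], [118.0, 20.0, 17.0]]
212 [[119.0, -17.0, 16.0], [122.0, 21.0, 6.0]]
214 [[123.0, -18.0, 5.0], [123.0, 21.0, 7.0]]
216 [[124.0, -18.0, 6.0], [124.0, 21.0, 6.0]]
218 [[125.0, -18.0, 6.0], [126.0, 21.0, 6.0]]
220 [[127.0, -18.0, 6.0], [127.0, 21.0, 5.0]]
222 [[128.0, -18.0, 5.0], [128.0, 21.0, 7.0]]
224 [[129.0, -18.0, 7.0], [129.0, 21.0, 7.0]]
226 [[130.0, -18.0, 7.0], [131.0, 21.0, 6.0]]
228 [[132.0, -18.0, 5.0], [132.0, 21.0, 5.0]]
```

```bash
python3 -m handwheel '[{"translation":[0.002,0,0.001],"dr":[0,1,0],"fingers":0},{"translation":[0.002,0,0.001],"dr":[0,1,0],"fingers":0},{"translation":[0.002,0,0.001],"dr":[0,1,0],"fingers":0.4},{"translation":[0.002,0,0.001],"dr":[0,1,0],"fingers":0.4},{"translation":[0.002,0,0.001],"dr":[0,1,0],"fingers":0.4}]'
python3 -m handwheel '[{"translation":[0,0,-0.02],"dr":[0,0,0],"fingers":0.4},{"translation":[0,0,-0.045],"dr":[0,0,0],"fingers":0.4},{"translation":[0,0,-0.065],"dr":[0,0,0],"fingers":0.4},{"translation":[0,0,-0.065],"dr":[0,0,0],"fingers":0},{"translation":[0,0,-0.065],"dr":[0,0,0],"fingers":0}]'
python3 look.py 6; python3 -c "
from h import *
goal(88,0.5,105);goal(88,0.5,55)"
```

```text
t: 5.45
eef_pos: [652.3, -149.6, 207.2]
tool_rot: [0.094, 0.965, -0.022, 0.242]
contact_force: [-0.2, 0.3, -0.5]
width: 34.0
gripper_force: 0.0
t: 5.95
eef_pos: [622.4, -144.8, 264.6]
tool_rot: [0.094, 0.965, -0.022, 0.243]
contact_force: [0.6, 0.7, -0.1]
width: 5.5
gripper_force: 0.0
plane n [-0.491  0.091  0.866] slope 29.98 yaw -10.46 deck n of plane [17.8 -3.4  0. ]
yellow 6913 ((181.09844970703125, -0.3639678955078125), (159.87632751464844, 268.09527587890625), 0.214492529630661) n 6.5 min u 101.4
translation [ 0.0723 -0.0013 -0.0242] dr [ 0.  -1.9 -0.3] | now deck [131.4   0.9 103.4] t 6.0
translation [ 0.0435 -0.0006 -0.0002] dr [ 0.  -1.9 -0.3] | now deck [131.4   0.9 103.4] t 6.0
translation [ 0.0418 -0.0006  0.0498] dr [ 0.  -1.9 -0.3] | now deck [131.4   0.9 103.4] t 6.0
```

View pics/w6.png

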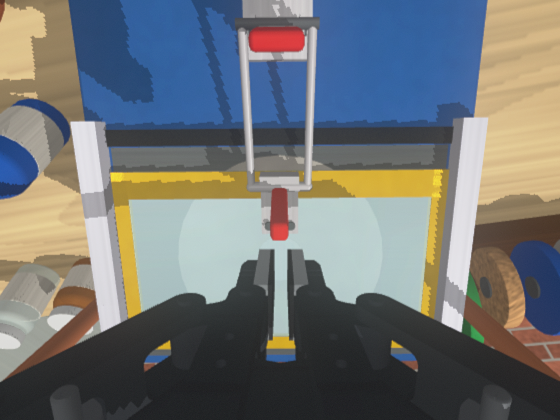

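The bar at row 186 is behind the lip, the tab is free, and the lever's red tip is at (277,40). I'll measure the tip.

Run:
```python
from h import *
D=to_deck(np.load('P6.npy'))
for v in range(26,62,4):print(v,D[v,262].round(0),D[v,277].round(0),D[v,292].round(0))
print([D[v,255].round(0).tolist() for v in range(178,194,3)])
goal(75,0.5,60)
```

```text
26 [ 7. -9. 47.] [ 8.  0. 49.] [ 8.  9. 50.]
30 [22. -7. 93.] [22.  0. 94.] [22.  8. 94.]
34 [24. -7. 95.] [25.  0. 96.] [25.  8. 96.]
38 [26. -7. 96.] [26.  0. 95.] [27.  8. 96.]
42 [28. -7. 94.] [28.  0. 94.] [28.  8. 95.]
46 [30. -7. 94.] [30.  0. 95.] [30.  8. 95.]
50 [31. -7. 93.] [31.  0. 94.] [31.  8. 92.]
54 [ 15. -11.   8.] [15. -0.  7.] [16. 11.  9.]
58 [ 18. -12.   7.] [18. -0.  9.] [18. 11.  8.]
[[106.0, -19.0, 7.0], [109.0, -19.0, 7.0], [110.0, -18.0, 15.0], [112.0, -18.0, 16.0], [115.0, -18.0, 15.0], [119.0, -19.0, 6.0]]
translation [ 0.055  -0.0007  0.0452] dr [ 0.  -1.9 -0.3] | now deck [131.4   0.9 103.4] t 6.0
```

```bash
python3 -m handwheel '[{"translation":[0.04,0,0],"dr":[0,4,0],"fingers":0},{"translation":[0.055,0,0.02],"dr":[0,10,0],"fingers":0},{"translation":[0.055,0,0.03],"dr":[0,18,0],"fingers":0},{"translation":[0.055,0,0.03],"dr":[0,18,0],"fingers":0},{"translation":[0.055,0,0.03],"dr":[0,18,0],"fingers":0}]'
python3 -c "
from h import *
for g in ((48,78),(36,81),(15,84),(-4,83),(-23,76)):goal(g[0],0.5,g[1],-20)"
```

```text
t: 6.5
eef_pos: [589.2, -137.5, 209.4]
tool_rot: [0.096, 0.992, -0.005, 0.087]
contact_force: [0.4, 0.8, 1.0]
width: -0.2
gripper_force: 0.0
translation [ 0.027  -0.0015  0.0047] dr [ 0.4 -0.  -0.3] | now deck [74.9  1.9 73.2] t 6.5
translation [ 0.0393 -0.0016  0.006 ] dr [ 0.4 -0.  -0.3] | now deck [74.9  1.9 73.2] t 6.5
translation [ 0.06   -0.0017  0.0104] dr [ 0.4 -0.  -0.3] | now deck [74.9  1.9 73.2] t 6.5
translation [ 0.0775 -0.0019  0.0178] dr [ 0.4 -0.  -0.3] | now deck [74.9  1.9 73.2] t 6.5
translation [ 0.093  -0.002   0.0309] dr [ 0.4 -0.  -0.3] | now deck [74.9  1.9 73.2] t 6.5
```

```bash
python3 -m handwheel '[{"translation":[0.02,-0.0015,0.004],"dr":[0,0,0],"fingers":0},{"translation":[0.04,-0.0015,0.006],"dr":[0,0,0],"fingers":0},{"translation":[0.05,-0.0015,0.008],"dr":[0,0,0],"fingers":0},{"translation":[0.06,-0.0015,0.0105],"dr":[0,0,0],"fingers":0},{"translation":[0.069,-0.0015,0.014],"dr":[0,0,0],"fingers":0}]'
python3 -m handwheel '[{"translation":[0,0,0],"dr":[0,0,0],"fingers":0}]'
python3 look.py 7
python3 -c "
from h import *
for g in ((-4,83),(-23,76),(-40,63),(-52,46)):goal(g[0],0.5,g[1],-20)"
```

```text
t: 7.0
eef_pos: [524.0, -127.1, 186.9]
tool_rot: [0.096, 0.991, -0.008, 0.089]
contact_force: [0.5, 0.5, 0.4]
width: -0.1
gripper_force: 0.0
t: 7.1
eef_pos: [523.3, -127.0, 186.0]
tool_rot: [0.097, 0.991, -0.007, 0.088]
contact_force: [-0.7, -0.7, 0.5]
width: -0.2
gripper_force: 0.0
plane n [-0.489  0.088  0.868] slope 29.82 yaw -10.2 deck n of plane [-17.9  21.6  -0.1]
translation [-0.0356  0.0005 -0.0593] dr [  0.  -19.8  -0.3] | now deck [ 6.4 -0.2 86.3] t 7.15
translation [0.0087 0.0007 0.0066] dr [ 0.1  0.2 -0.3] | now deck [ 6.4 -0.2 86.3] t 7.15
translation [0.0242 0.0006 0.0197] dr [ 0.1  0.2 -0.3] | now deck [ 6.4 -0.2 86.3] t 7.15
translation [0.0358 0.0005 0.0377] dr [ 0.1  0.2 -0.3] | now deck [ 6.4 -0.2 86.3] t 7.15
translation [0.0413 0.0004 0.0577] dr [ 0.1  0.2 -0.3] | now deck [ 6.4 -0.2 86.3] t 7.15
```

View pics/w7.png

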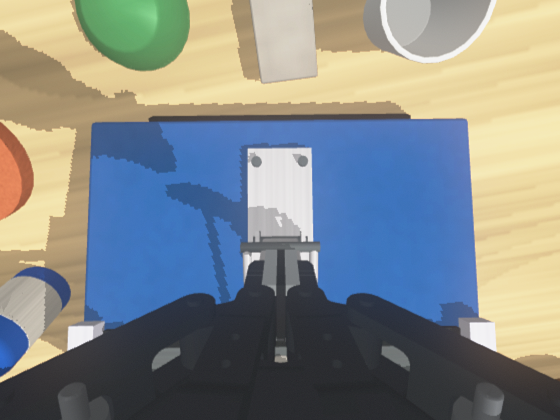

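The fingertips at (283,265) show no red lever in front of them, so I need to find where it is. I'll check the depths and the side camera.

Run:
```python
from h import *
D=to_deck(np.load('P7.npy'))
for v in (160,200,236,242,246,250,256,270,290,340,350):print(v,D[v,251].round(0),D[v,280].round(0),D[v,315].round(0))
p,d=imaging.capture('side');cv2.imwrite('pics/s7.png',cv2.resize(p[120:280,220:430],None,fx=3.5,fy=3.5,interpolation=cv2.INTER_CUBIC))
D=to_deck(cloud('side',d));m=masks(p)['red']&(d>0);m[:,:255]=0;m[:,375:]=0
q=D[m];q=q[(abs(q[:,1])<30)];print(len(q));print(q[np.argsort(q[:,0])][::max(1,len(q)//15)].round(0))
```

```text
160 [-61. -22.  12.] [-61.   0.   9.] [-63.  29.   0.]
200 [-30. -22.   9.] [-30.   0.   8.] [-31.  28.  -0.]
236 [ -2. -22.   8.] [-2.  0.  8.] [-2. 28.  1.]
242 [  2. -19.  45.] [ 2.  0. 46.] [ 2. 23. 46.]
246 [  4. -19.  47.] [ 5.  0. 47.] [ 5. 23. 46.]
250 [  7. -19.  48.] [  5.   0. 119.] [ 7. 23. 47.]
256 [ 11. -19.  43.] [  7.   0. 126.] [11. 23. 45.]
270 [ 13. -12. 130.] [ 12.   0. 139.] [21. 23. 41.]
290 [ 16.  -9. 159.] [ 18.   0. 150.] [ 17.  12. 154.]
340 [ 23.  -6. 189.] [ 36.   0. 143.] [ 24.   8. 188.]
350 [ 25.  -6. 191.] [85. -0.  0.] [ 25.   8. 190.]
32
[[ 15.  12. 121.]
 [ 16.   0.  78.]
 [ 16.   6.  78.]
 [ 17.  -3.  75.]
 [ 18.   3.  82.]
 [ 18.   4.  89.]
 [ 18.  -3.  79.]
 [ 19. -10.  76.]
 [ 19.   1.  70.]
 [ 19.  12.  79.]
 [ 21.   6.  82.]
 [ 22.   9.  88.]
 [ 22.  10.  95.]
 [ 24.  11. 100.]
 [ 25.  11. 104.]
 [116.  -1.  20.]]
```

View pics/s7.png

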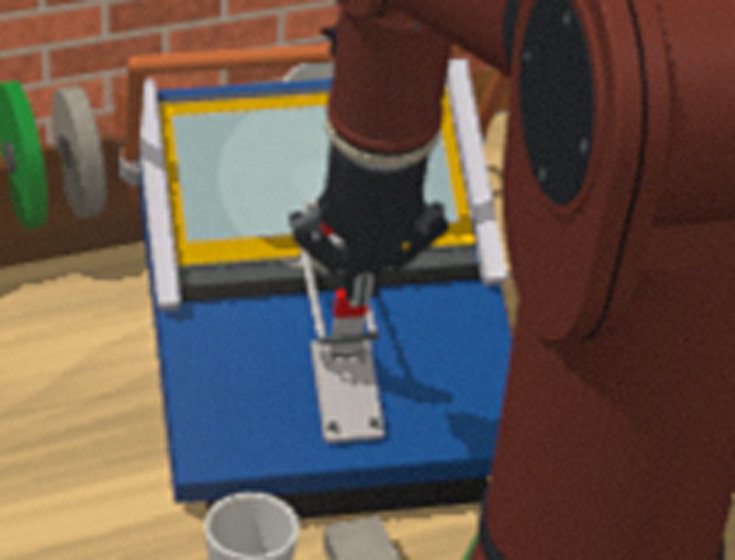

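Run:
```python
from h import *
T=imaging.camera_info('wrist');c=T;T=T['tool_from_camera']
v,u=np.mgrid[:420,:560]
for t in '2467':
    d=np.load(f'w{t}.npy');P=np.stack([(u-c['cx'])/c['fx']*d,-(v-c['cy'])/c['fy']*d,-d],-1)@T[:3,:3].T+T[:3,3]
    print(t)
    for cc in ((216,228,345) if t=='2' else (258,263,268,280,295,302)):
        k=np.where((d[240:330,cc]>0)&(P[240:330,cc,2]<2))[0]
        print(cc,[(240+int(i),P[240+i,cc].round(0).tolist()) for i in k[:5:2]])
```

```text
2
216 [(252, [11.0, -27.0, -33.0]), (254, [12.0, -27.0, -35.0]), (256, [11.0, -26.0, -37.0])]
228 [(251, [11.0, -22.0, -31.0]), (253, [12.0, -22.0, -35.0]), (255, [12.0, -21.0, -37.0])]
345 [(252, [12.0, 28.0, -33.0]), (255, [12.0, 28.0, -37.0]), (257, [12.0, 27.0, -40.0])]
4
258 [(250, [12.0, -9.0, -31.0]), (252, [12.0, -9.0, -33.0]), (254, [12.0, -9.0, -36.0])]
263 [(250, [12.0, -7.0, -31.0]), (252, [11.0, -7.0, -33.0]), (254, [12.0, -7.0, -35.0])]
268 [(243, [6.0, -6.0, -7.0]), (245, [6.0, -6.0, -9.0]), (247, [6.0, -6.0, -12.0])]
280 [(240, [9.0, 0.0, -10.0]), (242, [8.0, 0.0, -11.0]), (244, [8.0, 0.0, -13.0])]
295 [(250, [12.0, 7.0, -31.0]), (252, [12.0, 7.0, -34.0]), (254, [12.0, 7.0, -36.0])]
302 [(250, [12.0, 10.0, -31.0]), (252, [12.0, 10.0, -33.0]), (254, [11.0, 10.0, -35.0])]
6
258 [(254, [12.0, -9.0, -36.0]), (256, [12.0, -9.0, -37.0]), (258, [11.0, -9.0, -39.0])]
263 [(250, [11.0, -7.0, -30.0]), (252, [12.0, -7.0, -34.0]), (254, [12.0, -7.0, -35.0])]
268 [(250, [12.0, -5.0, -31.0]), (252, [12.0, -5.0, -33.0]), (254, [12.0, -5.0, -36.0])]
280 []
295 [(250, [12.0, 7.0, -32.0]), (252, [12.0, 7.0, -33.0]), (254, [11.0, 7.0, -35.0])]
302 [(250, [11.0, 10.0, -30.0]), (252, [12.0, 10.0, -34.0]), (254, [12.0, 10.0, -35.0])]
7
258 [(260, [8.0, -9.0, -32.0]), (262, [7.0, -9.0, -34.0]), (264, [8.0, -9.0, -37.0])]
263 [(260, [7.0, -7.0, -32.0]), (262, [7.0, -7.0, -34.0]), (264, [8.0, -7.0, -36.0])]
268 [(250, [12.0, -5.0, -31.0]), (252, [12.0, -5.0, -33.0]), (254, [11.0, -5.0, -35.0])]
280 [(250, [11.0, 0.0, -30.0]), (252, [12.0, 0.0, -33.0]), (254, [12.0, 0.0, -36.0])]
295 [(250, [12.0, 7.0, -31.0]), (252, [12.0, 7.0, -33.0]), (254, [12.0, 7.0, -36.0])]
302 [(260, [7.0, 10.0, -32.0]), (262, [8.0, 10.0, -34.0]), (264, [8.0, 10.0, -37.0])]
```

```bash
python3 - <<'E'
from h import *
p,d=imaging.capture('side');s=sensors.read_state();D=to_deck(cloud('side',d))
C=R.from_quat(s['tool_rot']).as_matrix();Tt=(cloud('side',d)-s['eef_pos'])@C
for v in range(192,216,2):print(v,[(p[v,c].tolist(),D[v,c].round(0).tolist(),Tt[v,c].round(0).tolist()) for c in (316,320,324)])
E
python3 - <<'E'
from h import *
P=np.load('P4.npy');D=to_deck(P)
for v in range(206,292,6):print(v,D[v,280].round(0))
E
```

```text
192 [([37, 36, 36], [35.0, 21.0, 162.0], [0.0, 22.0, -81.0]), ([34, 32, 33], [25.0, 14.0, 182.0], [16.0, 15.0, -97.0]), ([33, 31, 29], [36.0, -3.0, 154.0], [-4.0, -3.0, -74.0])]
194 [([37, 36, 34], [24.0, 24.0, 173.0], [14.0, 25.0, -88.0]), ([30, 30, 30], [24.0, 13.0, 172.0], [14.0, 13.0, -86.0]), ([26, 27, 29], [27.0, -0.0, 162.0], [7.0, 0.0, -78.0])]
196 [([34, 32, 32], [21.0, 24.0, 165.0], [14.0, 24.0, -79.0]), ([29, 29, 27], [22.0, 12.0, 163.0], [12.0, 12.0, -77.0]), ([37, 36, 36], [25.0, -1.0, 153.0], [6.0, -1.0, -69.0])]
198 [([48, 49, 48], [81.0, -7.0, 7.0], [-96.0, -7.0, 50.0]), ([33, 32, 31], [18.0, 11.0, 156.0], [13.0, 12.0, -70.0]), ([67, 66, 66], [21.0, -2.0, 148.0], [8.0, -1.0, -63.0])]
200 [([40, 40, 41], [75.0, -7.0, 4.0], [-92.0, -6.0, 54.0]), ([38, 39, 37], [18.0, 9.0, 141.0], [8.0, 9.0, -56.0]), ([68, 72, 70], [16.0, -1.0, 146.0], [12.0, -1.0, -59.0])]
202 [([37, 34, 90], [32.0, 12.0, 96.0], [-20.0, 13.0, -17.0]), ([41, 39, 34], [17.0, 8.0, 129.0], [5.0, 8.0, -44.0]), ([77, 78, 75], [11.0, -1.0, 141.0], [15.0, -1.0, -53.0])]
204 [([60, 39, 178], [25.0, 13.0, 97.0], 
[... 652 characters left out ...]
31.0, -18.0, 33.0])]
212 [([108, 113, 115], [14.0, 10.0, 62.0], [-14.0, 10.0, 20.0]), ([103, 106, 104], [14.0, -2.0, 60.0], [-15.0, -2.0, 23.0]), ([127, 105, 92], [33.0, -26.0, 5.0], [-52.0, -26.0, 67.0])]
214 [([99, 103, 107], [11.0, 9.0, 53.0], [-15.0, 9.0, 30.0]), ([102, 104, 107], [9.0, -2.0, 56.0], [-12.0, -2.0, 28.0]), ([139, 89, 56], [29.0, -26.0, 0.0], [-49.0, -26.0, 73.0])]
206 [120.   0.  43.]
212 [121.   0.  49.]
218 [121.   0.  55.]
224 [122.   0.  61.]
230 [122.   0.  67.]
236 [121.   0.  74.]
242 [122.   0.  78.]
248 [123.   0.  83.]
254 [122.   0.  89.]
260 [123.   0.  93.]
266 [124.   0.  96.]
272 [127.   0.  96.]
278 [131.   0.  95.]
284 [133.   0.  97.]
290 [214.  -0.   6.]
```

Both cameras agree that the fingertips really end about 30 mm short of the reported TCP, so they passed over the lever. I'll add that offset, go back uphill and repeat lower.

```bash
cat >> h.py <<'E'
def goalF(u,y,n,lean):   # visible fingertip (tool z = -30) at deck (u,y,n)
    a=np.radians(lean);goal(u+30*np.sin(a),y,n-30*np.cos(a),lean)
E
python3 -c "
from h import *
goalF(80,0.5,112,-20);goalF(75,.5,70,-20)"
```

```text
translation [-0.0597  0.001  -0.0189] dr [ 0.1  0.2 -0.3] | now deck [ 7.2 -0.1 86.2] t 7.25
translation [-0.0692  0.0009  0.0223] dr [ 0.1  0.2 -0.3] | now deck [ 7.2 -0.1 86.2] t 7.25
```

```bash
python3 -m handwheel '[{"translation":[-0.03,0,-0.014],"dr":[0,0,0],"fingers":0},{"translation":[-0.06,0.001,-0.019],"dr":[0,0,0],"fingers":0},{"translation":[-0.069,0.001,0.0],"dr":[0,0,0],"fingers":0},{"translation":[-0.069,0.001,0.0225],"dr":[0,0,0],"fingers":0},{"translation":[-0.069,0.001,0.0225],"dr":[0,0,0],"fingers":0}]'
python3 look.py 8 | grep red;python3 -c "
from h import *
D=to_deck(np.load('P8.npy'));p=cv2.imread('pics/w8.png');m=masks(p)['red']
q=D[m];print(q[(q[:,2]>50)&(q[:,0]<60)].mean(0) if len(q) else 0)
for g in ((50,80),(38,80),(15,84),(-4,83),(-23,76)):goalF(g[0],0.5,g[1],-20)"
```

```text
t: 7.75
eef_pos: [594.2, -139.6, 173.3]
tool_rot: [0.096, 0.992, -0.006, 0.086]
contact_force: [0.3, -0.6, -0.5]
width: 0.1
gripper_force: 0.0
red [275 342  12  19 117] med [117.3   0.7  31.9] 5% [115.   -1.5  23.8] 95% [119.3   3.4  37.4]
[ 57.46840312   0.88564841 220.18672066]
translation [ 0.0254 -0.0005 -0.0027] dr [ 0.2  0.  -0.3] | now deck [62.7  0.8 40.6] t 7.8
translation [ 0.0367 -0.0006  0.0014] dr [ 0.2  0.  -0.3] | now deck [62.7  0.8 40.6] t 7.8
translation [ 0.0596 -0.0007  0.0055] dr [ 0.2  0.  -0.3] | now deck [62.7  0.8 40.6] t 7.8
translation [ 0.0771 -0.0008  0.013 ] dr [ 0.2  0.  -0.3] | now deck [62.7  0.8 40.6] t 7.8
translation [ 0.0926 -0.001   0.0261] dr [ 0.2  0.  -0.3] | now deck [62.7  0.8 40.6] t 7.8
```

```bash
python3 -m handwheel '[{"translation":[0.018,0,-0.002],"dr":[0,0,0],"fingers":0},{"translation":[0.032,0,0.0],"dr":[0,0,0],"fingers":0},{"translation":[0.046,-0.001,0.003],"dr":[0,0,0],"fingers":0},{"translation":[0.06,-0.001,0.0055],"dr":[0,0,0],"fingers":0},{"translation":[0.069,-0.001,0.009],"dr":[0,0,0],"fingers":0}]'
python3 look.py 9;python3 -c "
from h import *
for g in ((-4,83),(-23,76),(-40,63),(-52,46)):goalF(g[0],0.5,g[1],-20)"
```

```text
t: 8.3
eef_pos: [529.9, -128.1, 156.9]
tool_rot: [0.096, 0.991, -0.008, 0.09]
contact_force: [-0.1, 0.0, 1.1]
width: 0.0
gripper_force: 0.6
plane n [-0.49   0.088  0.867] slope 29.84 yaw -10.24 deck n of plane [-20.4  20.9  -0.1]
translation [-0.0366  0.0003 -0.0904] dr [  0.  -19.8  -0.3] | now deck [-5.1 -0.  57.4] t 8.35
translation [0.0078 0.0005 0.0055] dr [ 0.1  0.2 -0.3] | now deck [-5.1 -0.  57.4] t 8.35
translation [0.0233 0.0004 0.0185] dr [ 0.1  0.2 -0.3] | now deck [-5.1 -0.  57.4] t 8.35
translation [0.0348 0.0003 0.0365] dr [ 0.1  0.2 -0.3] | now deck [-5.1 -0.  57.4] t 8.35
translation [0.0404 0.0002 0.0566] dr [ 0.1  0.2 -0.3] | now deck [-5.1 -0.  57.4] t 8.35
```

View pics/w9.png

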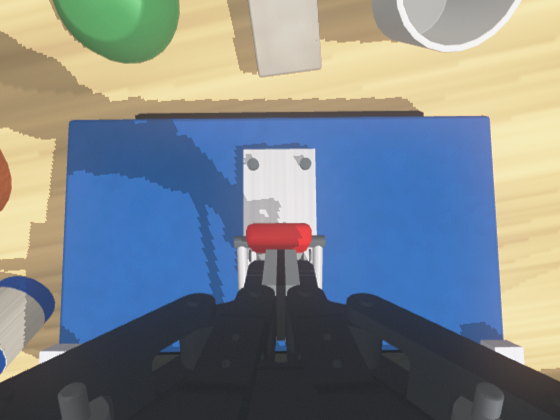

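The red lever end (rows 224–250) is now just ahead of the fingertips, so the lever is being pushed. I'll carry on along the arc.

```bash
python3 -m handwheel '[{"translation":[0.008,0,0.0055],"dr":[0,0,0],"fingers":0},{"translation":[0.016,0,0.0115],"dr":[0,0,0],"fingers":0},{"translation":[0.0235,0,0.0185],"dr":[0,0,0],"fingers":0},{"translation":[0.030,0,0.0275],"dr":[0,0,0],"fingers":0},{"translation":[0.035,0,0.0365],"dr":[0,0,0],"fingers":0}]'
python3 look.py 10;python3 -c "
from h import *
for g in ((-46,55),(-52,46),(-58,37),(-63,29),(-66,26)):goalF(g[0],0.5,g[1],-20)
D=to_deck(np.load('P10.npy'));print([D[v,280].round(0).tolist() for v in range(170,252,8)]);print([D[v,280-35].round(0).tolist() for v in range(340,410,8)])"
```

```text
t: 8.85
eef_pos: [502.3, -122.5, 112.6]
tool_rot: [0.097, 0.991, -0.007, 0.089]
contact_force: [3.4, -0.6, 2.6]
width: -0.2
gripper_force: 1.3
plane n [-0.492  0.091  0.866] slope 29.99 yaw -10.47 deck n of plane [-44.9  -7.9  -0. ]
translation [-0.0719  0.0004 -0.1295] dr [  0.1 -19.9  -0.4] | now deck [-51.8   0.3  32.7] t 8.9
translation [0.0022 0.0002 0.0071] dr [ 0.1  0.1 -0.3] | now deck [-51.8   0.3  32.7] t 8.9
translation [0.0048 0.0001 0.0176] dr [ 0.1  0.1 -0.3] | now deck [-51.8   0.3  32.7] t 8.9
translation [0.0074 0.0001 0.0281] dr [ 0.1  0.1 -0.3] | now deck [-51.8   0.3  32.7] t 8.9
translation [0.0093 0.     0.0373] dr [ 0.1  0.1 -0.3] | now deck [-51.8   0.3  32.7] t 8.9
translation [0.0111 0.     0.0412] dr [ 0.1  0.1 -0.3] | now deck [-51.8   0.3  32.7] t 8.9
[[-110.0, 1.0, -51.0], [-94.0, 1.0, -1.0], [-89.0, 1.0, 0.0], [-84.0, 1.0, 0.0], [-79.0, 1.0, 0.0], [-74.0, 1.0, -0.0], [-64.0, 1.0, 65.0], [-61.0, 1.0, 68.0], [-57.0, 1.0, 67.0], [-54.0, 1.0, 64.0], [-50.0, 1.0, 66.0]]
[[-32.0, -7.0, 135.0], [-31.0, -7.0, 138.0], [-30.0, -7.0, 141.0], [-30.0, -7.0, 143.0], [-28.0, -6.0, 145.0], [-28.0, -6.0, 147.0], [-27.0, -6.0, 150.0], [-27.0, -6.0, 152.0], [-26.0, -6.0, 153.0]]
```

```bash
python3 -m handwheel '[{"translation":[0.001,0,0.004],"dr":[0,0,0],"fingers":0},{"translation":[0.0025,0,0.009],"dr":[0,0,0],"fingers":0},{"translation":[0.004,0,0.014],"dr":[0,0,0],"fingers":0},{"translation":[0.005,0,0.018],"dr":[0,0,0],"fingers":0},{"translation":[0.0055,0,0.021],"dr":[0,0,0],"fingers":0}]'
python3 -m handwheel '[{"translation":[0.001,0,0.003],"dr":[0,0,0],"fingers":0},{"translation":[0.002,0,0.006],"dr":[0,0,0],"fingers":0},{"translation":[0.003,0,0.01],"dr":[0,0,0],"fingers":0}]'
python3 look.py 11;python3 -c "
from h import *
for g in ((-60,33),(-63,29),(-65,27),(-66,25)):goalF(g[0],0.5,g[1],-20)
D=to_deck(np.load('P11.npy'));print([D[v,280].round(0).tolist() for v in range(190,252,8)])"
```

```text
t: 9.4
eef_pos: [500.7, -122.0, 91.3]
tool_rot: [0.096, 0.991, -0.007, 0.088]
contact_force: [-0.3, -0.4, 0.4]
width: -0.2
gripper_force: 0.5
t: 9.7
eef_pos: [499.2, -121.8, 80.9]
tool_rot: [0.096, 0.991, -0.007, 0.088]
contact_force: [0.6, 0.6, -0.8]
width: 0.2
gripper_force: 0.0
plane n [-0.489  0.09   0.867] slope 29.84 yaw -10.42 deck n of plane [-54.3  -8.    0.1]
translation [-0.0796  0.0004 -0.1594] dr [  0.1 -19.9  -0.4] | now deck [-69.1   0.4   7.2] t 9.75
translation [0.0003 0.0001 0.0026] dr [ 0.1  0.1 -0.3] | now deck [-69.1   0.4   7.2] t 9.75
translation [0.0018 0.0001 0.0074] dr [ 0.1  0.1 -0.3] | now deck [-69.1   0.4   7.2] t 9.75
translation [0.003  0.0001 0.01  ] dr [ 0.1  0.1 -0.3] | now deck [-69.1   0.4   7.2] t 9.75
translation [0.0032 0.0001 0.0122] dr [ 0.1  0.1 -0.3] | now deck [-69.1   0.4   7.2] t 9.75
[[-109.0, 1.0, -49.0], [-97.0, 1.0, -1.0], [-92.0, 1.0, 0.0], [-88.0, 1.0, 2.0], [-83.0, 1.0, 0.0], [-78.0, 1.0, 22.0], [-74.0, 1.0, 23.0], [-70.0, 1.0, 23.0]]
```

The lever's upper face reads n ≈ 23, which is flat, so it has snapped over centre. I'll retract and verify.

```bash
python3 -m handwheel '[{"translation":[0,0,-0.05],"dr":[0,0,0],"fingers":0},{"translation":[0,0,-0.09],"dr":[0,-5,0],"fingers":0},{"translation":[-0.05,0,-0.13],"dr":[0,-13,0],"fingers":0},{"translation":[-0.08,0,-0.16],"dr":[0,-20,0],"fingers":0},{"translation":[-0.08,0,-0.16],"dr":[0,-20,0],"fingers":0}]'
python3 look.py 12
```

```text
t: 10.25
eef_pos: [550.6, -132.8, 257.4]
tool_rot: [0.094, 0.96, -0.026, 0.264]
contact_force: [0.1, -0.1, -1.2]
width: 0.0
gripper_force: 0.0
plane n [-0.492  0.091  0.866] slope 30.01 yaw -10.45 deck n of plane [-21.3  -4.7   0. ]
yellow 6472 ((161.71292114257812, -1.5687255859375), (160.09866333007812, 265.30902099609375), 0.20447997748851776) n 6.4 min u 82.2
translation [0.0041 0.0007 0.0031] dr [-0.1  0.4 -0.3] | now deck [ 64.   -0.7 133.1] t 10.3
```

View pics/w12.png

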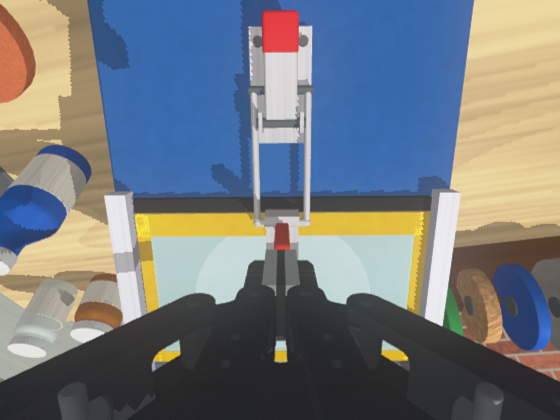

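The lever lies flat with its tip at (280,30), the bar at row 222 is behind the lip, and the cover edge meets the seal at row 212. One numeric check follows.

Run:
```python
from h import *
D=to_deck(np.load('P12.npy'));p=cv2.imread('pics/w12.png')
print('lever');[print(v,D[v,280].round(1)) for v in (16,30,45,60,80,100)]
print('seal/edge');[print(v,D[v,200].round(1),p[v,200]) for v in range(194,218,3)]
print('lip/bar');[print(v,D[v,272].round(1),D[v,259].round(1),D[v,303].round(1)) for v in range(206,234,2)]
```

```text
lever
16 [-74.2  -0.1  24.1]
30 [-65.   -0.1  23.7]
45 [-55.3  -0.2  21.2]
60 [-44.7  -0.3  21.6]
80 [-30.4  -0.3  21. ]
100 [-15.5  -0.4  21.6]
seal/edge
194 [ 65.1 -74.3   0.6] [130  89  64]
197 [ 68.2 -74.8  -0.6] [84 68 59]
200 [ 69.3 -73.2   6.4] [71 72 73]
203 [ 72.2 -73.5   6.1] [70 71 73]
206 [ 75.2 -73.9   5.2] [68 72 73]
209 [ 77.7 -73.7   6.6] [69 73 75]
212 [ 80.7 -74.1   5.9] [85 98 99]
215 [ 83.7 -74.4   5.5] [ 59 193 229]
lip/bar
206 [75.3 -8.2  6.2] [ 72.7 -19.4  15.9] [73.5 19.4 13.5]
208 [76.9 -8.2  6.9] [ 74.3 -19.4  16.4] [75.2 19.4 13.8]
210 [78.1 -8.2  9.6] [ 76.4 -19.5  15.7] [77.2 19.5 13.2]
212 [78.6 -8.1 14.3] [ 78.3 -19.5  15.2] [79.1 19.5 13.2]
214 [79.4 -8.  18.2] [ 80.1 -19.6  15.5] [80.5 19.5 14.7]
216 [80.  -7.9 22.2] [ 81.7 -19.6  16.2] [82.1 19.4 15.7]
218 [81.3 -7.8 23.8] [ 84.  -19.7  14.9] [84.1 19.5 15.1]
220 [83.5 -7.9 22.7] [ 85.5 -19.6  16. ] [ -2.8   0.5 302.1]
222 [85.4 -7.9 22.2] [ 87.1 -19.6  16.8] [87.6 19.5 15.9]
224 [89.2 -8.1 16.1] [ 89.  -19.7  16.6] [89.1 19.4 17. ]
226 [91.3 -8.2 15.5] [ 91.2 -19.8  15.7] [91.4 19.5 15.5]
228 [95.8 -8.4  7.8] [ 96.  -20.5   6.8] [96.2 20.1  6.9]
230 [97.2 -8.4  9.3] [ 98.  -20.5   6.8] [98.5 20.2  5.8]
232 [99.7 -8.5  7.6] [100.  -20.6   6.6] [99.9 20.2  7.5]
```

```bash
python3 -c "
from plant import manip
print(manip.sign_off())"
```

```text
the job is handed in; nothing more can be done
None
```

I hooked the loop behind the keeper and pressed the lever flat past centre. By the last wrist-camera measurement the cover is drawn shut against the seal, and the arm is clear. I handed the job in at about 10 s and have not seen the verdict.

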